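# Find the tight spot of a drying-tray cover, back off and clamp it

### The job

Slide the screen cover of the lower drying tray by its upright grip toward the robot's left until you feel it bind at the tight spot in its track, without forcing it, then back it off about 25 mm so that it runs free. Let go of it there and swing the clamp lever on the front rail fully over onto the cover. Leave the tin, jar and bowl alone.

Things in the scene. Friction and masses are not known exactly. Their poses are not given: they have to be found in the camera images.
- rack: Fixed wooden drying stand. Origin: centre of its underside on the table; its x axis points away from the robot, y to the robot's left along the cover's track, z up; it may be turned (yaw). Lower tray 300 mm (x) by 600 mm (y), rails 70 mm high at x = -140 and +140 mm, carrying the sliding cover and the clamp.
- batten (a point): Middle of the lower front edge of the stand's narrow upper tray, at rack x = -50, y = 0, z = 225 mm. That tray (fixed) spans rack x = -50 to +70, y = -320 to +320, z = 225 to 260 mm on four posts. It hangs over the cover's grip, so a gripper coming straight down strikes it: come from the robot's side, tilted about 40 degrees, fingers pointing forward and down.
- sash (a joint): Travel of the mesh cover (wooden frame 262 by 340 mm, top 62 mm above the table, 0.4 to 0.9 kg) along rack +y, m: 0 right end, 0.24 left end. Starts near 0; drags about 3 N, stays where left. The tight spot, hidden in the track, lies anywhere from 0.08 to 0.18: resistance rises springily by 2.5 N per mm. Bound: 5 to 15 N over the drag; 25 N over it is forcing.
- handle (a point): Centre of the graspable part of the cover's upright aluminium grip, a plate 14 mm thick along the rack's y, 40 mm along x, with its top 18 mm above this point and the cover's face 34 mm below it. It stands at rack x = -60 mm and moves with the cover. Pinch it across its thickness, fingers on its left and right faces.
- clamp (a joint): Angle, rad, of the steel clamp lever hinged on the front rail about the rack's y axis: 0 = open, standing up, leaning 15 degrees toward the robot; 1.57 = fully over, pointing away from the robot, 15 degrees above level over the cover. Pivot at rack x = -140, y = -120, z = 94 mm. Stiff hinge (0.13 N m): it stays where left.
- clamp_tip (a point): Centre of the cross-roll (18 mm diameter, 24 mm wide along the rack's y) at the free end of the clamp lever, 67 mm from its pivot; the lever below it is 16 mm wide and 8 mm thick.
- tin: Bystander: closed tin, 90 mm diameter, 110 mm tall, upright; origin at the centre of its underside.
- jar: Bystander: closed glass jar, 70 mm diameter, 100 mm tall, upright; origin at the centre of its underside.
- bowl: Bystander: open steel bowl, 120 mm across, 50 mm tall; origin at the centre of its underside.

How it is judged:
By the outcome, as a careful person would: the job done as asked, in the order asked, and still so for the second after the job is handed in, with the robot touching nothing.
It also fails if it takes over 64 s, if anything falls off the work surface, if the arm or the gripper's body presses on something with over 40 N, if the wrist force passes 120 N, or if a joint passes its speed limit or range.

### The arm

A 6-joint arm with a two-finger parallel gripper is mounted at the origin on the work surface. World frame = base frame: x ahead of the robot, y to its left, z up, the work surface at z = 0. Lengths are in m, angles in rad, forces in N, time in s.
With the tool pointing down it reaches from about 0.3 to 0.775 m from the base axis. Payload 14.6 kg.
Tool frame: the origin (TCP) lies at the very end of the fingers, on their centre line; the grasp point (between the pads) lies 19 mm behind it; y points along the fingers, z is the direction in which the jaws open and shut, and the axes are right-handed (so a half turn about y gives the same grasp; the last joint's range is limited). The gripper opens to 94 mm and grips with 3 to 60 N. Pads are 16 mm wide; open, the fingers measure 119 mm over their backs; the gripper's body (75 mm by 177 mm) begins 78 mm behind the grasp point.
Start: joints at [1.044, 0.3, 1.521, -0, 1.321, -0.067], TCP at [0.244, 0.493, 0.205] pointing down, gripper open.
Joint ranges: [-3.03, 3.03], [-0.79, 2.21], [0.23, 2.52], [-1.04, 4.18], [0, 3.07], [-2.55, 2.55]. Speed limits (rad/s): [2.22, 2.22, 2.57, 3.14, 3.14, 3.14].

### API

Orientations are given as [roll, pitch, yaw] about the fixed x, y, z axes, in that order (R = Rz(yaw) Ry(pitch) Rx(roll)).
In Python, from station import get_obs, camera, hand_in, masks_of gives the robot as it stands.
- The arm moves only by the shell command python3 -m jog 'ROWS' [FORCE]. ROWS is text: rows parted by semicolons, each of 7 numbers parted by spaces: the shift along the world's x, y, z in mm, then the turn, a rotation vector about the world's x, y, z in degrees, then the closure, from 0 (fully open) to 1 (shut). A call has 1 to 10 rows; each row is the pose to reach, as a shift and turn from the pose measured when the call began; what a row does not reach only later rows make up. A row lasts 1/12 s, in which the tool goes at most 41.7 mm and 7.16 degrees, less where a joint would pass 70% of its speed; a pose out of reach is approached as far as the arm can. A call with a gripper value outside its range is refused whole. The fingers move at their own pace and stop on an object; FORCE is the grip in N (left out, the last holds). Time passes only in rows, so rows that repeat a pose let the fingers close. It gives the time, the measured TCP pose, the force and the opening at its end, in the units of the state.
- get_obs(): the state, without advancing time (a new reading comes with each control period).
- camera(name): name is "side" or "top"; returns a dict with "img" (420x560x3 uint8, red, green, blue), "range_z" (420x560 float32, m along the optical axis (not along the pixel's ray), 0 where there is no reading), "fx", "fy", "cx", "cy" (pixels), "rvec" (rotation vector, rad) and "tvec" (3), from world to camera coordinates, as OpenCV has them. Camera axes: x right, y down, z forward; pixel columns grow to the right and rows downward; lengths in m; the calibration is good to about 2 mm. A picture is of the moment at which its call begins.
- hand_in(): hands the job in, once; it reports no verdict.
Trained networks look in the newest picture that a camera, given by its name, has taken for a name from the list of things; names that differ only in an ending like _2 or _b are one class to them, and where a whole thing is asked for, a point or a joint stands for the part that bears it (a point fixed in the world has none). Each returns a list of dicts, best first, with "conf" (0 to 1); they miss things now and then, are a little off and sometimes report something else, mostly with a low value. They report only what shows in the picture. A call takes as long as a camera call.
- masks_of(thing, camera): "mask" (420x560 bool, what is visible of it) and "extent" ([left, top, right, bottom] in pixels, round what is visible of it).
The state is a dict: "time_s": time; "qpos": joint angles; "joint_vel": joint speeds; "tau": joint torques, N m; "ee_pos": TCP position; "eef_rot": TCP orientation; "force": force on the tool from outside, world axes, zero at the start; "moment": the same for the moment, N m; "grip_width": finger opening in m.
Only numpy, scipy, OpenCV 4.12 (cv2) and the standard library are available. Lean on these libraries where they do the work, as an engineer would, in place of code of your own. Each camera call takes 0.05 s, during which the arm holds its last target.

## Working session

There is one attempt and no reset: what is moved stays moved. The work goes in short steps, Python scripts to look and compute and a shell command to move; the robot and the scene stay as the last step left them, time stands still between calls to the robot, and variables do not carry over. Pictures are saved under pics/ and viewed, and the job is handed in when it is done.

```bash
ls; mkdir -p pics; python3 - <<'E'
from station import *
import cv2,numpy as np
o=get_obs();print(o)
for n in("side","top"):
    c=camera(n);cv2.imwrite(f"pics/{n}0.png",c["img"][:,:,::-1]);np.savez(f"{n}0.npz",**c)
    print(n,c["fx"],c["cx"],c["cy"],c["rvec"],c["tvec"])
    for t in("rack","sash","handle","clamp","clamp_tip","tin","jar","bowl"):
        for m in masks_of(t,n)[:2]:print(t,round(float(m["conf"]),2),m["extent"],m["mask"].sum())
E
```

```text
pics
{'time_s': 0.0, 'qpos': array([ 1.04440068e+00,  3.00454701e-01,  1.52159462e+00,  2.17275877e-05,
        1.32067377e+00, -6.65863190e-02]), 'joint_vel': array([-0.00040448,  0.00086418,  0.00154205, -0.00124501, -0.00016246,
        0.0008051 ]), 'tau': array([ 1.46060679e-04, -5.31794214e+01, -3.52752256e+01,  7.08879204e-02,
        2.41916638e-02, -5.03516742e-05]), 'ee_pos': array([0.24393676, 0.49265371, 0.20488959]), 'eef_rot': array([-1.57192286e+00,  9.62145922e-05, -4.59814771e-01]), 'force': array([ 1.14774057,  0.77551395, -0.02747123]), 'moment': array([-0.04784141, -0.03549594, -0.02844556]), 'grip_width': 0.09379132789313796}
side 531.4366904481371 271.57285848800586 204.8410469430092 [ 2.26401132 -0.74749861  0.28296593] [-0.39078786  0.3003116   1.42517087]
rack 0.63 [222.6, 101.2, 440.2, 309.1] 22512
sash 0.76 [278.1, 176.6, 407.3, 278.6] 1931
handle 0.55 [281.0, 180.4, 407.9, 278.4] 1368
clamp 0.53 [318.9, 226.8, 336.3, 250.8] 239
clamp_tip 0.64 [318.1, 231.4, 333.1, 251.5] 201
tin 0.7 [383.0, 324.4, 427.1, 382.1] 1807
jar 0.63 [160.7, 126.4, 189.4, 158.7] 562
jar 0.5 [282.1, 181.7, 411.2, 278.1] 1585
bowl 0.68 [151.9, 167.8, 186.1, 199.3] 827
top 452.94677917626166 283.63507359457094 200.94089571003548 [ 2.13577787 -2.12326375  0.20058929] [-0.00660743  0.51623629  1.6547038 ]
rack 0.69 [204.0, 119.1, 397.4, 218.0] 13835
rack 0.63 [133.6, 212.2, 156.4, 230.6] 395
sash 0.93 [271.2, 132.2, 367.5, 202.0] 1074
handle 0.59 [270.0, 130.8, 367.8, 200.7] 1069
clamp 0.42 [332.2, 191.7, 342.5, 202.0] 78
clamp_tip 0.63 [334.2, 188.6, 338.7, 200.5] 68
tin 0.73 [412.6, 198.7, 441.9, 221.7] 670
jar 0.56 [131.2, 213.6, 155.8, 230.3] 368
bowl 0.58 [169.4, 233.6, 201.1, 268.3] 797
bowl 0.51 [333.5, 190.1, 339.2, 199.0] 71
```

```bash
python3 - <<'E'
import cv2
a=cv2.imread("pics/side0.png");b=cv2.imread("pics/top0.png")
cv2.imwrite("pics/side0c.png",cv2.resize(a[90:320,200:480],None,fx=2.6,fy=2.6,interpolation=cv2.INTER_CUBIC))
cv2.imwrite("pics/top0c.png",cv2.resize(b[100:240,190:450],None,fx=3,fy=3,interpolation=cv2.INTER_CUBIC))
E
```

```text
(no output)
```

View pics/side0.png

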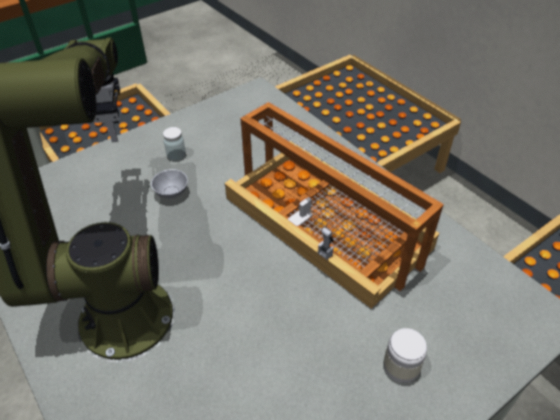

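View pics/top0.png

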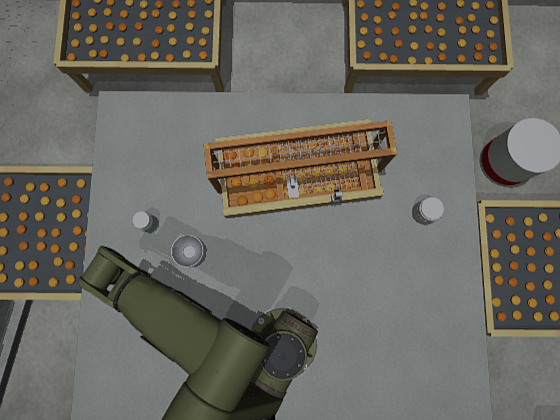

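```bash
sleep 1
```

```text
(no output)
```

View pics/side0c.png

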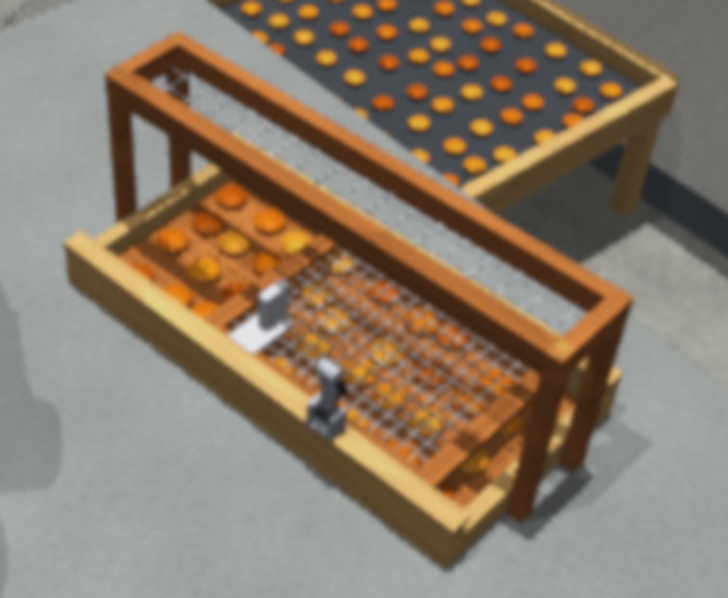

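View pics/top0c.png

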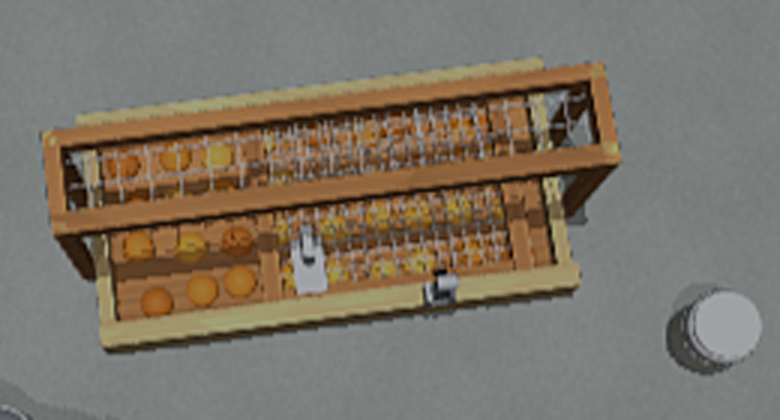

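The side view shows the grip at about (305,208) and the clamp lever standing at (326,240). The top view shows the same two at (292,185) and (337,195). Next I measure the rack pose from depth.

```bash
cat > h.py <<'E'
import numpy as np,cv2
def cloud(c):
    R=cv2.Rodrigues(np.array(c["rvec"],float))[0];t=np.array(c["tvec"],float).ravel()
    z=np.array(c["range_z"],float);v,u=np.mgrid[:z.shape[0],:z.shape[1]]
    P=np.stack([(u-c["cx"])/c["fx"]*z,(v-c["cy"])/c["fy"]*z,z],-1)
    W=(P-t)@R
    W[z<=0]=np.nan
    return W
E
python3 - <<'E'
from h import *
for n in("top","side"):
    c=dict(np.load(f"{n}0.npz"));W=cloud(c)
    x,y,z=W[...,0],W[...,1],W[...,2]
    reg=(x>.25)&(x<1.1)&(abs(y)<.5)
    tab=reg&(abs(z)<.02);print(n,"table z",np.nanmedian(z[tab]))
    up=reg&(abs(z-.26)<.008)&(x>.4)
    k,l,s,_=cv2.connectedComponentsWithStats(up.astype(np.uint8),connectivity=8)
    up=l==1+np.argmax(s[1:,4])
    r=cv2.minAreaRect(W[up][:,:2].astype(np.float32));print("upper",up.sum(),r,np.median(z[up]))
    rail=reg&(abs(z-.07)<.006)
    np.save(f"{n}W.npy",W)
    m=rail.astype(np.uint8)*255;cv2.imwrite(f"pics/rail_{n}.png",m)
E
```

```text
top table z 0.000631034914827823
upper 2870 ((0.657860279083252, -0.056297123432159424), (0.12382257729768753, 0.6412752866744995), 7.941610813140869) 0.25962573110082277
side table z 0.0006800253692500883
upper 3511 ((0.6583186388015747, -0.053977400064468384), (0.12916478514671326, 0.6423136591911316), 7.874151706695557) 0.25955633308891113
```

```bash
python3 - <<'E'
from h import *
yaw=np.radians(7.9);R=np.array([[np.cos(yaw),-np.sin(yaw)],[np.sin(yaw),np.cos(yaw)]])
o=np.array([.6581,-.0552])-R@[.01,0];print("origin",o)
for n in("top","side"):
    W=np.load(f"{n}W.npy");L=W.copy();L[...,:2]=(W[...,:2]-o)@R
    x,y,z=L[...,0],L[...,1],L[...,2]
    inr=(abs(y)<.33)&(abs(x)<.17)
    f=inr&(abs(z-.07)<.005)&(abs(x+.14)<.03);print(n,"front rail x",np.percentile(x[f],[2,50,98]),"y",np.percentile(y[f],[1,99]))
    g=inr&(z>.080)&(z<.13)&(x>-.1)&(x<-.03);
    print("grip n",g.sum(),[np.round(np.percentile(a[g],[3,50,97]),4) for a in(x,y,z)])
    t=g&(z>.1);print("grip hi",[np.round(np.percentile(a[t],[3,50,97]),4) for a in(x,y,z)])
    c=inr&(z>.08)&(z<.18)&(x<-.11)
    print("clamp",c.sum(),[np.round(np.percentile(a[c],[3,50,97]),4) for a in(x,y,z)])
    t=c&(z>.145);print("tip",t.sum(),[np.round(np.percentile(a[t],[3,50,97]),4) for a in(x,y,z)])
    cv=inr&(abs(z-.062)<.005)&(x>-.12)&(x<.1);print("cover y",np.percentile(y[cv],[1,99]))
    for nm,b in(("jar",(.55,.4)),):pass
E
```

```text
origin [ 0.64819491 -0.05657445]
top front rail x [-0.15044173 -0.13592455 -0.11393583] y [-0.29403698  0.29393851]
grip n 107 [array([-0.0797, -0.0492, -0.033 ]), array([-0.3156,  0.0319,  0.3149]), array([0.084 , 0.1108, 0.1273])]
grip hi [array([-0.0794, -0.0493, -0.0337]), array([-0.3146,  0.0316,  0.314 ]), array([0.1016, 0.1138, 0.1279])]
clamp 111 [array([-0.1514, -0.143 , -0.1197]), array([-0.149 , -0.1162,  0.0272]), array([0.0808, 0.1115, 0.1715])]
tip 38 [array([-0.1498, -0.1426, -0.135 ]), array([-0.1318, -0.1195, -0.1089]), array([0.157 , 0.1674, 0.1737])]
cover y [-0.30228872  0.09180418]
side front rail x [-0.15115261 -0.1368308  -0.11726625] y [-0.2967057   0.29110231]
grip n 349 [array([-0.0799, -0.0485, -0.0321]), array([-0.3194,  0.028 ,  0.3157]), array([0.0815, 0.1053, 0.1268])]
grip hi [array([-0.0793, -0.0484, -0.0325]), array([-0.3193,  0.0286,  0.3157]), array([0.1015, 0.1131, 0.1281])]
clamp 279 [array([-0.1515, -0.1434, -0.1209]), array([-0.1379, -0.1234, -0.1041]), array([0.0852, 0.1128, 0.1703])]
tip 71 [array([-0.1507, -0.1447, -0.1352]), array([-0.1318, -0.1222, -0.1087]), array([0.1473, 0.1658, 0.1721])]
cover y [-0.31758277  0.30615775]
```

```bash
python3 - <<'E'
from h import *
yaw=np.radians(7.9);R=np.array([[np.cos(yaw),-np.sin(yaw)],[np.sin(yaw),np.cos(yaw)]])
o=np.array([.64819,-.05657])
for n in("top","side"):
    W=np.load(f"{n}W.npy");L=W.copy();L[...,:2]=(W[...,:2]-o)@R
    x,y,z=L[...,0],L[...,1],L[...,2]
    for lo,hi in((.08,.1),(.1,.11),(.11,.12)):
        g=(abs(y)<.1)&(z>lo)&(z<hi)&(x>-.1)&(x<-.03)
        print(n,lo,g.sum(),[np.round(np.percentile(a[g],[2,25,50,75,98]),4) for a in(x,y,z)] if g.sum() else 0)
    for lo,hi in((.1,.12),(.12,.14),(.14,.16),(.16,.18)):
        g=(abs(y+.12)<.03)&(z>lo)&(z<hi)&(x>-.18)&(x<-.08)
        print("clamp",lo,g.sum(),[np.round(np.percentile(a[g],[2,50,98]),4) for a in(x,y,z)] if g.sum() else 0)
    f=(abs(z-.07)<.004)&(abs(x+.14)<.012)&(y<-.18)&(y>-.28)
    f2=(abs(z-.07)<.004)&(abs(x+.14)<.012)&(y>.15)&(y<.25)
    print("rail mid R/L",np.nanmean(x[f]),np.nanmean(x[f2]))
    for k in range(0):pass
# tin/jar/bowl pos
W=np.load("topW.npy");z=W[...,2]
for nm,(u,v) in dict(tin=(431,208),jar=(143,218),bowl=(188,250)).items():
    p=W[v-12:v+12,u-12:u+12].reshape(-1,3);print(nm,np.nanmedian(p[p[:,2]>.03],0))
E
```

```text
top 0.08 4 [array([-0.0805, -0.0804, -0.0798, -0.0744, -0.0611]), array([0.0307, 0.0333, 0.0359, 0.038 , 0.0387]), array([0.0892, 0.0898, 0.0906, 0.0917, 0.0931])]
top 0.1 12 [array([-0.0796, -0.0738, -0.0629, -0.0489, -0.0436]), array([0.0254, 0.0267, 0.034 , 0.0373, 0.0388]), array([0.1015, 0.1053, 0.1077, 0.1092, 0.1096])]
top 0.11 30 [array([-0.08  , -0.0724, -0.0635, -0.0541, -0.0442]), array([0.0264, 0.0295, 0.0322, 0.0347, 0.0386]), array([0.1104, 0.1127, 0.115 , 0.1168, 0.1196])]
clamp 0.1 31 [array([-0.1505, -0.145 , -0.1193]), array([-0.1368, -0.1166, -0.1039]), array([0.1001, 0.1051, 0.1169])]
clamp 0.12 11 [array([-0.1446, -0.1226, -0.1188]), array([-0.1263, -0.1197, -0.1117]), array([0.1207, 0.1223, 0.1331])]
clamp 0.14 4 [array([-0.1497, -0.1448, -0.1393]), array([-0.121 , -0.1102, -0.1089]), array([0.1523, 0.1579, 0.1593])]
clamp 0.16 34 [array([-0.15  , -0.1426, -0.1346]), array([-0.1319, -0.1207, -0.1095]), array([0.1612, 0.1676, 0.1743])]
rail mid R/L -0.14044355402383785 -0.13919845465913397
side 0.08 53 [array([-0.0843, -0.0768, -0.0659, -0.0551, -0.0413]), array(
[... 377 characters left out ...]
ay([0.1101, 0.112 , 0.1136, 0.1157, 0.1181])]
clamp 0.1 95 [array([-0.1521, -0.1419, -0.1203]), array([-0.138 , -0.1239, -0.1025]), array([0.1009, 0.1053, 0.1193])]
clamp 0.12 43 [array([-0.1459, -0.1419, -0.1171]), array([-0.1289, -0.1216, -0.1121]), array([0.1203, 0.1271, 0.1396])]
clamp 0.14 25 [array([-0.1492, -0.1444, -0.1358]), array([-0.1311, -0.1225, -0.1091]), array([0.1404, 0.1499, 0.1598])]
clamp 0.16 54 [array([-0.1509, -0.1443, -0.1352]), array([-0.132 , -0.121 , -0.1087]), array([0.1609, 0.1678, 0.1727])]
rail mid R/L -0.13974808818166226 -0.14034378561915864
tin [ 0.48121661 -0.53259332  0.10884578]
jar [0.43330853 0.50204773 0.09694772]
bowl [0.36267851 0.37842097 0.03971751]
```

```bash
cat >> h.py <<'E'
from scipy.spatial.transform import Rotation as Ro
yaw=np.radians(7.9);R3=Ro.from_euler("z",7.9,degrees=True).as_matrix();O=np.array([.64819,-.05657,0])
def w(p):return O+R3@np.array(p)
def l(p):return R3.T@(np.array(p)-O)
def tool(t):
    t=np.radians(t);d=R3@[np.sin(t),0,-np.cos(t)];z=R3[:,1];return np.stack([np.cross(d,z),d,z],1)
def turn(o,T):return Ro.from_matrix(T@Ro.from_euler("xyz",o["eef_rot"]).as_matrix().T).as_rotvec(degrees=True)
def rep():
    from station import get_obs
    o=get_obs();M=Ro.from_euler("xyz",o["eef_rot"]).as_matrix();d=R3.T@M[:,1]
    print("t",round(o["time_s"],2),"rack mm TCP",np.round(l(o["ee_pos"])*1e3,1),"grasp",np.round(l(o["ee_pos"]-.019*M[:,1])*1e3,1),"d",np.round(d,3),"F rack",np.round(R3.T@o["force"],2),"w",round(o["grip_width"],4))
    return o
E
python3 - <<'E'
from h import *
o=rep();T=tool(40);d=T[:,1]
h=w([-.062,.032,.096])
print("h",h,"turn",turn(o,T))
for k in(-.12,0):print(k,(h+d*(.019+k)-o["ee_pos"])*1e3,h+d*(.019+k))
print("ex*10,ey*10",R3[:,0]*10,R3[:,1]*10,"d*100",d*100)
E
```

```text
t 0.9 rack mm TCP [-324.8  599.8  205.4] grasp [-324.8  599.8  224.4] d [-0. -0. -1.] F rack [ 0.15 -0.09  0.35] w 0.094
h [ 0.58238019 -0.03339526  0.096     ] turn [ -6.50323482 -40.05713505  32.82861219]
-0.12 [ 273.99934445 -535.1838438   -32.06547157] [ 0.51807478 -0.04231837  0.17337049]
0 [ 350.40180968 -524.58212565 -123.99080474] [ 0.59447724 -0.03171665  0.08144516]
ex*10,ey*10 [9.90509463 1.37444546 0.        ] [-1.37444546  9.90509463  0.        ] d*100 [ 63.66872102   8.83476512 -76.60444431]
```

```bash
python3 -m jog '20 -40 20 0 0 0 0; 40 -80 40 -1 -6 5 0; 60 -120 60 -2 -12 10 0; 80 -160 60 -3 -18 15 0; 100 -200 60 -4 -24 20 0; 120 -240 60 -5 -30 25 0; 140 -280 60 -6 -36 29 0; 160 -320 60 -6.5 -40 33 0; 180 -360 60 -6.5 -40 33 0; 200 -400 60 -6.5 -40 33 0' 20; python3 - <<'E'
from h import *
o=rep();T=tool(40);d=T[:,1]
h=w([-.062,.032,.096])
print("turn",turn(o,T))
for k in(-.12,0):print(k,(h+d*(.019+k)-o["ee_pos"])*1e3)
E
```

```text
time_s: 1.73
ee_pos: [0.4169, 0.1455, 0.2651]
eef_rot: [-1.573, -0.698, 0.143]
force: [-0.2, 1.4, -0.5]
grip_width: 0.0941
t 1.73 rack mm TCP [-201.3  232.   265.1] grasp [-213.5  231.9  279.6] d [ 0.642  0.001 -0.766] F rack [ 0.02  1.37 -0.48] w 0.0941
turn [ 0.09365574 -0.0227634  -0.23263768]
-0.12 [ 101.1659267  -187.83430172  -91.71356438]
0 [ 177.56839193 -177.23258358 -183.63889755]
```

```bash
python3 -m jog '20 -38 -18 0 0 0 0; 40 -76 -36 0 0 0 0; 60 -113 -54 0 0 0 0; 80 -150 -72 0 0 0 0; 101 -188 -92 0 0 -0.2 0; 101 -188 -92 0 0 -0.2 0; 101 -188 -92 0 0 -0.2 0; 101 -188 -92 0 0 -0.2 0' 20; python3 - <<'E'
from h import *
from station import *
o=rep();T=tool(40);d=T[:,1]
h=w([-.062,.032,.096])
print("turn",turn(o,T),(h+d*.019-o["ee_pos"])*1e3)
for n in("side","top"):
    c=camera(n);cv2.imwrite(f"pics/{n}1.png",cv2.resize(c["img"][80:320,170:490,::-1],None,fx=2.4,fy=2.4))
E
```

```text
time_s: 2.4
ee_pos: [0.5187, -0.0459, 0.171]
eef_rot: [-1.572, -0.695, 0.136]
force: [0.7, -0.8, 0.2]
grip_width: 0.0939
t 2.4 rack mm TCP [-126.8   28.4  171. ] grasp [-139.    28.5  185.6] d [ 0.641 -0.003 -0.768] F rack [ 0.54 -0.87  0.21] w 0.0939
turn [ 0.09058505 -0.14335962  0.14345975] [ 75.80491702  14.1407928  -89.5228802 ]
```

View pics/side1.png

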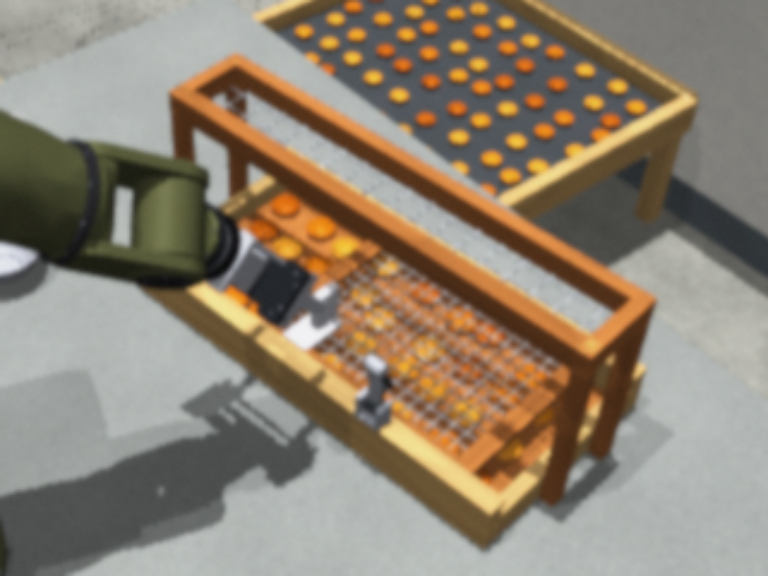

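View pics/top1.png

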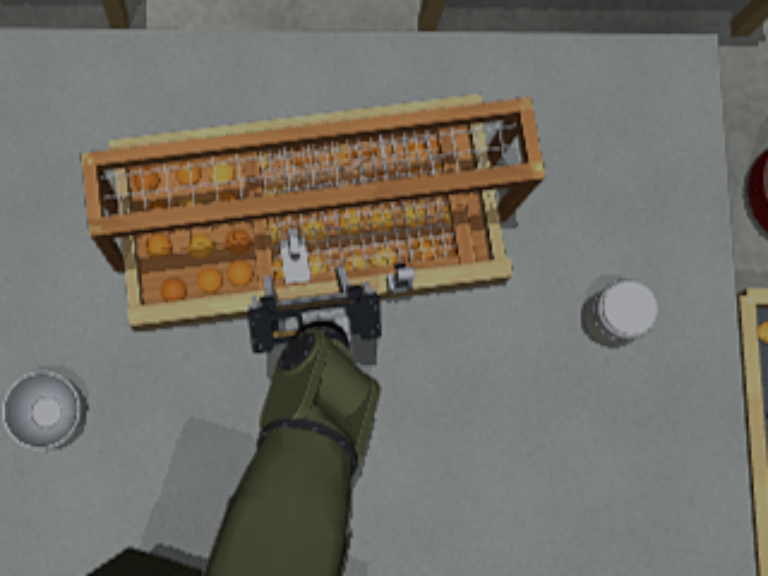

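```bash
python3 -m jog '15 3 -18 0 0 0 0; 30 6 -36 0 0 0 0; 46 9 -54 0 0 0 0; 61 12 -72 0 0 0 0; 70 13 -83 0 0 0 0; 76 14 -89 0 0 0 0; 76 14 -89 0 0 0 0; 76 14 -89 0 0 0 0' 20; python3 - <<'E'
from h import *
from station import *
o=rep()
for n in("top","side"):
    c=camera(n);cv2.imwrite(f"pics/{n}2.png",cv2.resize(c["img"][130:280,230:400,::-1],None,fx=4,fy=4))
E
```

```text
time_s: 3.17
ee_pos: [0.5974, -0.0218, 0.0935]
eef_rot: [-1.581, -0.677, 0.133]
force: [-0.9, -0.0, 0.1]
grip_width: 0.0941
t 3.17 rack mm TCP [-45.5  41.5  93.5] grasp [-57.4  41.7 108.3] d [ 0.626 -0.013 -0.779] F rack [-0.94  0.13  0.12] w 0.0941
```

View pics/top2.png

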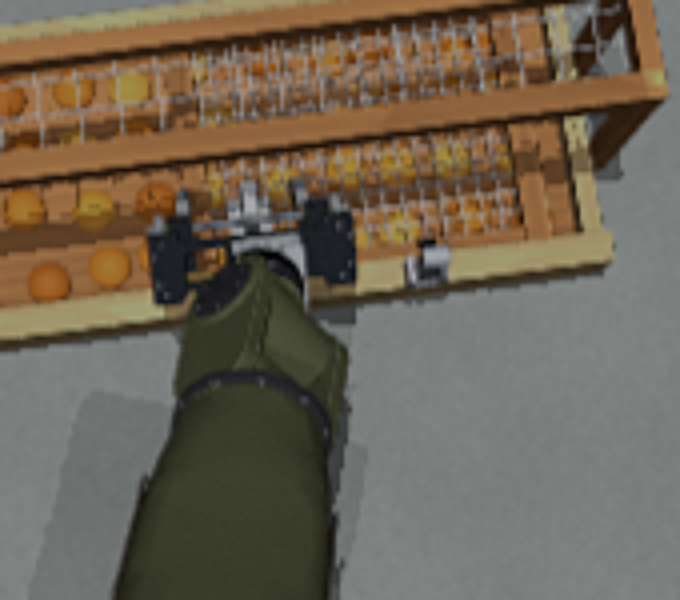

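View pics/side2.png

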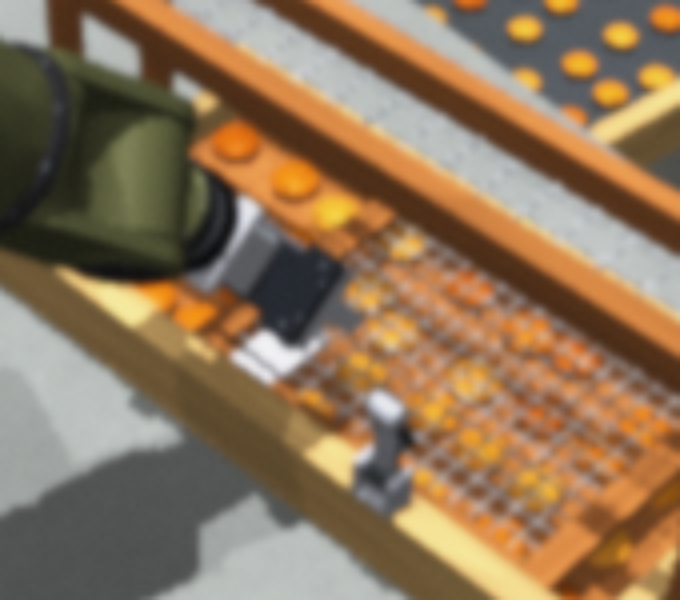

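```bash
python3 - <<'E'
from h import *
from station import *
o=rep();print(o["qpos"].round(3),o["joint_vel"].round(3),o["force"])
T=tool(40);d=T[:,1];h=w([-.062,.032,.096])
print("turn",turn(o,T),(h+d*.019-o["ee_pos"])*1e3)
E
```

```text
t 3.27 rack mm TCP [-45.6  40.9  93.9] grasp [-57.5  41.2 108.7] d [ 0.627 -0.014 -0.779] F rack [-0.09  0.55 -0.23] w 0.094
[-0.182  0.282  2.003  0.754  0.272 -2.553] [-0.005 -0.002 -0.     0.003 -0.001 -0.003] [-0.16573145  0.5274469  -0.23214407]
turn [ 0.61528607 -1.09421511  0.71581946] [ -2.91085434  -9.38065564 -12.47858382]
```

Joint 6 has run into its −2.55 limit, so the fingers stopped 12 mm high. I'll back out and use the equivalent half-turned grasp.

```bash
python3 -m jog '-16 -2 20 0 0 0 0; -33 -5 40 1.3 0.2 -1.5 0; -50 -7 60 3.2 0.4 -3.8 0; -66 -9 80 6.4 0.9 -7.7 0; -83 -12 100 10.8 1.5 -13 0; -83 -12 100 15.3 2.1 -18.4 0; -83 -12 100 19.7 2.7 -23.7 0; -83 -12 100 24.2 3.4 -29.1 0; -83 -12 100 28.7 4 -34.5 0; -83 -12 100 31.8 4.4 -38.3 0' 20; python3 - <<'E'
from h import *
o=rep();print(o["qpos"].round(3))
E
```

```text
time_s: 4.1
ee_pos: [0.514, -0.0346, 0.1949]
eef_rot: [-1.014, -0.405, -0.861]
force: [0.7, 0.6, 1.0]
grip_width: 0.094
t 4.1 rack mm TCP [-129.9   40.2  194.9] grasp [-141.8   40.1  209.7] d [ 0.625  0.005 -0.78 ] F rack [0.81 0.53 0.97] w 0.094
[-0.274 -0.074  2.112  0.526  0.533 -1.48 ]
```

```bash
python3 -m jog '0 0 0 4.4 0.6 -5.4 0; 0 0 0 8.8 1.2 -10.7 0; 0 0 0 13.2 1.9 -16.1 0; 0 0 0 17.6 2.5 -21.5 0; 0 0 0 22 3.1 -26.8 0; 0 0 0 26.4 3.7 -32.2 0; 0 0 0 30.8 4.3 -37.5 0; 0 0 0 35.2 4.9 -42.9 0; 0 0 0 39.6 5.6 -48.3 0; 0 0 0 44 6.2 -53.6 0'; python3 - <<'E'
from h import *
o=rep();print(o["qpos"].round(3));T=tool(40);T2=T*np.array([-1,1,-1]);print("turn",turn(o,T2))
E
```

```text
time_s: 4.93
ee_pos: [0.5136, -0.0347, 0.1957]
eef_rot: [-0.958, 0.343, -1.851]
force: [0.2, 0.8, -0.6]
grip_width: 0.0942
t 4.93 rack mm TCP [-130.3   40.1  195.7] grasp [-142.5   39.8  210.3] d [ 0.638  0.018 -0.77 ] F rack [ 0.32  0.76 -0.59] w 0.0942
[-0.287 -0.077  2.12   0.58   0.533 -0.317]
turn [ 36.96423624   5.29992094 -46.23192672]
```

```bash
python3 -m jog '0 0 0 4.2 0.6 -5.2 0; 0 0 0 8.3 1.2 -10.4 0; 0 0 0 12.4 1.8 -15.4 0; 0 0 0 16.6 2.4 -20.6 0; 0 0 0 20.6 3 -25.8 0; 0 0 0 24.8 3.6 -31 0; 0 0 0 29 4.2 -36.2 0; 0 0 0 33 4.8 -41.4 0; 0 0 0 37 5.3 -46.2 0; 0 0 0 37 5.3 -46.2 0'; python3 - <<'E'
from h import *
o=rep();print(o["qpos"].round(3));T=tool(40);T2=T*np.array([-1,1,-1]);print("turn",turn(o,T2))
h=w([-.062,.032,.096]);d=T[:,1]
for k in(-.08,0):print((h+d*(.019+k)-o["ee_pos"])*1e3)
E
```

```text
time_s: 5.77
ee_pos: [0.5132, -0.0348, 0.1964]
eef_rot: [-1.575, 0.7, -3.01]
force: [-0.4, 1.1, -0.2]
grip_width: 0.0944
t 5.77 rack mm TCP [-130.7   40.1  196.4] grasp [-143.    40.1  211. ] d [ 0.644 -0.    -0.765] F rack [-0.22  1.16 -0.22] w 0.0944
[-0.277 -0.085  2.129  0.562  0.509  0.748]
turn [-0.1992616   0.07046025  0.22789029]
[ 30.35928549  -3.94740181 -53.71795518]
[  81.29426231    3.12041028 -115.00151063]
```

```bash
python3 -m jog '15 -2 -27 0 0 0 0; 30 -4 -54 0 0 0.2 0; 43 -2 -69 0 0 0.2 0; 56 -1 -85 0 0 0.2 0; 69 1 -100 0 0 0.2 0; 76 2 -109 0 0 0.2 0; 81 3 -115 0 0 0.2 0; 81 3 -115 0 0 0.2 0; 81 3 -115 0 0 0.2 0;81 3 -115 0 0 0.2 0'; python3 - <<'E'
from h import *
o=rep();print(o["qpos"].round(3));T=tool(40);T2=T*np.array([-1,1,-1]);print("turn",turn(o,T2))
h=w([-.062,.032,.096]);d=T[:,1]
print((h+d*(.019)-o["ee_pos"])*1e3)
from station import *
c=camera("top");cv2.imwrite(f"pics/top3.png",cv2.resize(c["img"][130:280,230:400,::-1],None,fx=4,fy=4))
E
```

```text
time_s: 6.6
ee_pos: [0.5941, -0.032, 0.0823]
eef_rot: [-1.573, 0.701, -3.005]
force: [0.0, -0.4, -0.2]
grip_width: 0.0942
t 6.6 rack mm TCP [-50.2  31.8  82.3] grasp [-62.5  31.7  96.8] d [ 0.645  0.002 -0.764] F rack [-0.04 -0.37 -0.15] w 0.0942
[-0.22   0.302  2.026  1.015  0.271  0.296]
turn [-0.13016026  0.13082549 -0.03743015]
[ 0.42202174  0.28274671 -0.82290371]
```

View pics/top3.png

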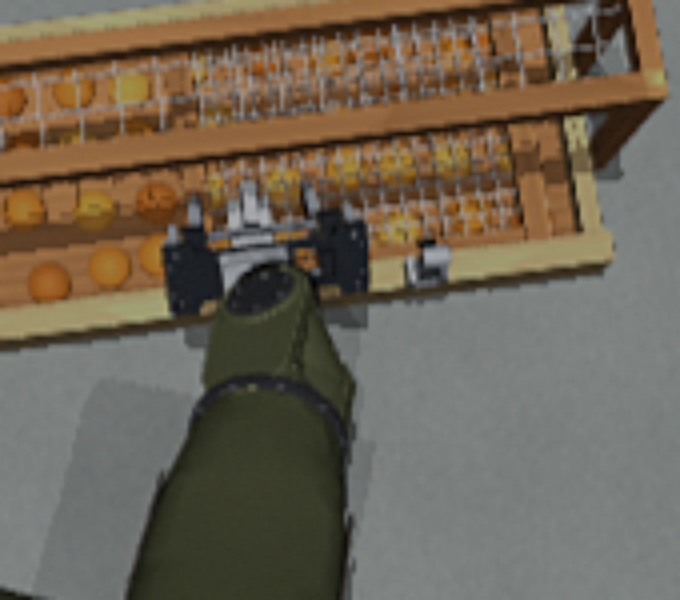

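The grip at (250,200) lies between the fingers at (195,205) and (312,195). Now I close on it.

```bash
python3 -m jog '0 0 0 0 0 0 1; 0 0 0 0 0 0 1; 0 0 0 0 0 0 1; 0 0 0 0 0 0 1; 0 0 0 0 0 0 1; 0 0 0 0 0 0 1; 0 0 0 0 0 0 1; 0 0 0 0 0 0 1; 0 0 0 0 0 0 1; 0 0 0 0 0 0 1' 25; python3 - <<'E'
from h import *
rep()
E
```

```text
time_s: 7.48
ee_pos: [0.5941, -0.032, 0.0823]
eef_rot: [-1.574, 0.701, -3.005]
force: [0.1, 0.3, -0.2]
grip_width: 0.0307
t 7.48 rack mm TCP [-50.2  31.8  82.3] grasp [-62.5  31.7  96.8] d [ 0.645  0.002 -0.764] F rack [ 0.1   0.29 -0.19] w 0.0307
```

```bash
python3 -m jog '0 0 0 0 0 0 1; 0 0 0 0 0 0 1; 0 0 0 0 0 0 1; 0 0 0 0 0 0 1; 0 0 0 0 0 0 1; 0 0 0 0 0 0 1; 0 0 0 0 0 0 1' 25; python3 - <<'E'
from h import *
rep()
E
```

```text
time_s: 8.07
ee_pos: [0.594, -0.0318, 0.0823]
eef_rot: [-1.574, 0.701, -3.005]
force: [0.9, 2.0, 0.7]
grip_width: 0.0135
t 8.07 rack mm TCP [-50.2  31.9  82.3] grasp [-62.5  31.9  96.8] d [ 0.645  0.002 -0.764] F rack [1.14 1.91 0.7 ] w 0.0135
```

```bash
python3 -m jog '-0.5 4 0 0 0 0 1; -1.1 8 0 0 0 0 1; -1.9 14 0 0 0 0 1; -2.7 20 0 0 0 0 1; -3.6 26 0 0 0 0 1; -4.4 32 0 0 0 0 1; -5.2 38 0 0 0 0 1; -5.9 43 0 0 0 0 1; -6.6 48 0 0 0 0 1; -6.9 50 0 0 0 0 1' 25; python3 - <<'E'
from h import *
rep()
E
```

```text
time_s: 8.9
ee_pos: [0.587, 0.019, 0.0823]
eef_rot: [-1.574, 0.701, -3.004]
force: [-3.3, -3.8, 0.3]
grip_width: 0.0141
t 8.9 rack mm TCP [-50.2  83.2  82.3] grasp [-62.5  83.2  96.8] d [ 0.645  0.003 -0.764] F rack [-3.75 -3.27  0.35] w 0.0141
```

```bash
for i in 1; do python3 -m jog '-0.5 4 0 0 0 0 1; -1.1 8 0 0 0 0 1; -1.6 12 0 0 0 0 1;-2.2 16 0 0 0 0 1;-2.2 16 0 0 0 0 1' 25;done; python3 - <<'E'
from h import *
rep()
E
```

```text
time_s: 9.32
ee_pos: [0.5846, 0.0358, 0.0823]
eef_rot: [-1.574, 0.701, -3.004]
force: [-3.9, 2.0, 3.0]
grip_width: 0.014
t 9.32 rack mm TCP [-50.3 100.2  82.3] grasp [-62.5 100.2  96.8] d [ 0.645  0.003 -0.764] F rack [-3.61  2.51  2.96] w 0.014
```

```bash
python3 -m jog '-0.3 2 0 0 0 0 1; -0.6 4 0 0 0 0 1;-0.6 4 0 0 0 0 1' 25; python3 - <<'E'
from h import *
rep()
E
```

```text
time_s: 9.57
ee_pos: [0.584, 0.0401, 0.0823]
eef_rot: [-1.575, 0.701, -3.004]
force: [-2.4, -0.2, 0.1]
grip_width: 0.0142
t 9.57 rack mm TCP [-50.3 104.5  82.3] grasp [-62.5 104.5  96.8] d [ 0.645  0.004 -0.764] F rack [-2.46  0.1   0.13] w 0.0142
```

```bash
python3 -m jog '-0.3 2 0 0 0 0 1; -0.6 4 0 0 0 0 1;-0.6 4 0 0 0 0 1' 25; python3 - <<'E'
from h import *
rep()
E
```

```text
time_s: 9.82
ee_pos: [0.5834, 0.0443, 0.0823]
eef_rot: [-1.575, 0.7, -3.004]
force: [-0.7, -1.5, 0.3]
grip_width: 0.0137
t 9.82 rack mm TCP [-50.3 108.8  82.3] grasp [-62.6 108.8  96.8] d [ 0.645  0.004 -0.765] F rack [-0.92 -1.37  0.25] w 0.0137
```

```bash
python3 -m jog '-0.2 1.3 0 0 0 0 1; -0.4 2.7 0 0 0 0 1;-0.6 4 0 0 0 0 1' 25; python3 - <<'E'
from h import *
rep()
E
```

```text
time_s: 10.07
ee_pos: [0.5828, 0.0484, 0.0823]
eef_rot: [-1.574, 0.701, -3.004]
force: [-0.0, -3.5, -1.3]
grip_width: 0.014
t 10.07 rack mm TCP [-50.3 113.   82.3] grasp [-62.6 112.9  96.8] d [ 0.645  0.004 -0.764] F rack [-0.5  -3.49 -1.31] w 0.014
```

```bash
python3 -m jog '-0.2 1.3 0 0 0 0 1; -0.4 2.7 0 0 0 0 1;-0.6 4 0 0 0 0 1' 25; python3 - <<'E'
from h import *
rep()
E
```

```text
time_s: 10.32
ee_pos: [0.5823, 0.0525, 0.0823]
eef_rot: [-1.574, 0.701, -3.004]
force: [1.3, -2.6, -0.9]
grip_width: 0.0139
t 10.32 rack mm TCP [-50.3 117.1  82.3] grasp [-62.6 117.1  96.9] d [ 0.645  0.004 -0.764] F rack [ 0.89 -2.79 -0.9 ] w 0.0139
```

```bash
python3 -m jog '-0.2 1.3 0 0 0 0 1; -0.4 2.7 0 0 0 0 1;-0.6 4 0 0 0 0 1' 25|tail -2; python3 - <<'E'
from h import *
rep()
E
```

```text
force: [1.1, -2.8, -1.8]
grip_width: 0.0139
t 10.57 rack mm TCP [-50.3 121.3  82.3] grasp [-62.6 121.3  96.8] d [ 0.645  0.004 -0.764] F rack [ 0.7  -2.91 -1.85] w 0.0139
```

```bash
python3 -m jog '-0.2 1.3 0 0 0 0 1; -0.4 2.7 0 0 0 0 1;-0.6 4 0 0 0 0 1' 25 |tail -2; python3 - <<'E'
from h import *
rep()
E
```

```text
force: [2.3, -2.7, -2.6]
grip_width: 0.0139
t 10.82 rack mm TCP [-50.3 125.5  82.4] grasp [-62.6 125.4  96.9] d [ 0.645  0.004 -0.764] F rack [ 1.93 -2.97 -2.58] w 0.0139
```

```bash
python3 -m jog '-0.2 1.3 0 0 0 0 1; -0.4 2.7 0 0 0 0 1;-0.6 4 0 0 0 0 1' 25|tail -2; python3 -c "from h import *;rep()"
```

```text
force: [2.7, -3.1, -3.9]
grip_width: 0.0136
t 11.07 rack mm TCP [-50.4 129.7  82.3] grasp [-62.6 129.6  96.8] d [ 0.645  0.004 -0.764] F rack [ 2.29 -3.43 -3.91] w 0.0136
```

```bash
python3 -m jog '-0.2 1.3 0 0 0 0 1; -0.4 2.7 0 0 0 0 1;-0.6 4 0 0 0 0 1' 25|tail -2; python3 -c "from h import *;rep()"
```

```text
force: [3.4, -3.0, -3.6]
grip_width: 0.0142
t 11.32 rack mm TCP [-50.3 133.9  82.4] grasp [-62.6 133.8  96.9] d [ 0.645  0.004 -0.764] F rack [ 2.97 -3.4  -3.61] w 0.0142
```

```bash
python3 -m jog '-0.2 1.3 0 0 0 0 1; -0.4 2.7 0 0 0 0 1;-0.6 4 0 0 0 0 1' 25|tail -2; python3 -c "from h import *;rep()"
```

```text
force: [3.9, -2.4, -3.4]
grip_width: 0.0139
t 11.57 rack mm TCP [-50.4 138.1  82.3] grasp [-62.6 138.   96.8] d [ 0.645  0.004 -0.764] F rack [ 3.54 -2.89 -3.4 ] w 0.0139
```

```bash
python3 -m jog '-0.1 1.3 0 0 0 0 1; -0.3 2.7 0 0 0 0 1;-0.5 4 0 0 0 0 1' 25|tail -2; python3 -c "from h import *;rep()"
```

```text
force: [2.8, -2.5, -2.0]
grip_width: 0.0138
t 11.82 rack mm TCP [-50.4 142.3  82.3] grasp [-62.6 142.2  96.9] d [ 0.645  0.004 -0.764] F rack [ 2.44 -2.86 -1.98] w 0.0138
```

```bash
python3 -m jog '-0.2 1.3 0 0 0 0 1; -0.4 2.7 0 0 0 0 1;-0.5 4 0 0 0 0 1' 25|tail -2; python3 -c "from h import *;rep()"
```

```text
force: [0.0, -3.3, -1.0]
grip_width: 0.0139
t 12.07 rack mm TCP [-50.3 146.5  82.3] grasp [-62.6 146.4  96.8] d [ 0.645  0.004 -0.764] F rack [-0.43 -3.22 -0.97] w 0.0139
```

```bash
python3 -m jog '-0.2 1.3 0 0 0 0 1; -0.4 2.7 0 0 0 0 1;-0.6 4 0 0 0 0 1' 25|tail -2; python3 -c "from h import *;rep()"
```

```text
force: [2.7, -3.2, -2.3]
grip_width: 0.0139
t 12.32 rack mm TCP [-50.4 150.7  82.3] grasp [-62.6 150.6  96.8] d [ 0.645  0.004 -0.764] F rack [ 2.23 -3.5  -2.29] w 0.0139
```

```bash
python3 -m jog '-0.2 1.3 0 0 0 0 1; -0.4 2.7 0 0 0 0 1;-0.6 4 0 0 0 0 1' 25|tail -2; python3 -c "from h import *;rep()"
```

```text
force: [4.7, -2.5, -3.0]
grip_width: 0.0138
t 12.57 rack mm TCP [-50.4 154.9  82.3] grasp [-62.6 154.8  96.9] d [ 0.645  0.004 -0.764] F rack [ 4.27 -3.13 -2.97] w 0.0138
```

```bash
python3 -m jog '-0.1 1.3 0 0 0 0 1; -0.3 2.7 0 0 0 0 1;-0.5 4 0 0 0 0 1' 25|tail -2; python3 -c "from h import *;rep()"
```

```text
force: [2.7, -2.9, -1.7]
grip_width: 0.0139
t 12.82 rack mm TCP [-50.4 159.   82.3] grasp [-62.6 159.   96.8] d [ 0.645  0.004 -0.764] F rack [ 2.25 -3.27 -1.67] w 0.0139
```

```bash
python3 -m jog '-0.1 1.3 0 0 0 0 1; -0.3 2.7 0 0 0 0 1;-0.5 4 0 0 0 0 1' 25|tail -2; python3 -c "from h import *;rep()"
```

```text
force: [0.8, -11.5, -1.4]
grip_width: 0.0138
t 13.07 rack mm TCP [-50.3 162.8  82.3] grasp [-62.6 162.7  96.8] d [ 0.645  0.003 -0.764] F rack [ -0.77 -11.48  -1.4 ] w 0.0138
```

```bash
python3 -m jog '-0.05 0.4 0 0 0 0 1; -0.05 0.4 0 0 0 0 1' 25|tail -2; python3 -c "from h import *;rep()"
```

```text
force: [1.3, -7.7, -1.7]
grip_width: 0.0136
t 13.23 rack mm TCP [-50.4 162.8  82.3] grasp [-62.6 162.8  96.8] d [ 0.645  0.003 -0.764] F rack [ 0.24 -7.78 -1.75] w 0.0136
```

```bash
python3 -m jog '-0.1 0.5 0 0 0 0 1; -0.15 1 0 0 0 0 1' 25|tail -2; python3 -c "from h import *;rep()"
```

```text
force: [2.0, -12.6, -1.1]
grip_width: 0.0137
t 13.4 rack mm TCP [-50.3 163.2  82.3] grasp [-62.6 163.2  96.8] d [ 0.645  0.002 -0.764] F rack [  0.21 -12.72  -1.12] w 0.0137
```

```bash
python3 -m jog '0.4 -3 0 0 0 0 1; 0.8 -6 0 0 0 0 1; 1.2 -9 0 0 0 0 1; 1.6 -12 0 0 0 0 1; 2.1 -15 0 0 0 0 1; 2.5 -18 0 0 0 0 1; 2.9 -21 0 0 0 0 1; 3.3 -24 0 0 0 0 1; 3.5 -25 0 0 0 0 1; 3.5 -25 0 0 0 0 1' 25|tail -2; python3 -c "from h import *;rep()"
```

```text
force: [1.4, 2.2, -0.5]
grip_width: 0.0138
t 14.23 rack mm TCP [-50.4 138.3  82.3] grasp [-62.6 138.2  96.8] d [ 0.645  0.002 -0.764] F rack [ 1.69  2.   -0.51] w 0.0138
```

Backed off 24.9 mm. Now I release and look.

```bash
python3 -m jog '0 0 0 0 0 0 0.3; 0 0 0 0 0 0 0.3; 0 0 0 0 0 0 0.3; 0 0 0 0 0 0 0.3; 0 0 0 0 0 0 0.3; 0 0 0 0 0 0 0.3; 0 0 0 0 0 0 0.3; 0 0 0 0 0 0 0.3; 0 0 0 0 0 0 0.3; 0 0 0 0 0 0 0.3' |tail -2; python3 - <<'E'
from h import *
rep()
from station import *
c=camera("top");cv2.imwrite(f"pics/top4.png",cv2.resize(c["img"][130:280,230:400,::-1],None,fx=4,fy=4))
E
```

```text
force: [0.1, 0.2, 1.1]
grip_width: 0.0658
t 15.07 rack mm TCP [-50.3 138.2  82.3] grasp [-62.6 138.2  96.9] d [ 0.645  0.002 -0.764] F rack [0.17 0.13 1.15] w 0.0658
```

View pics/top4.png

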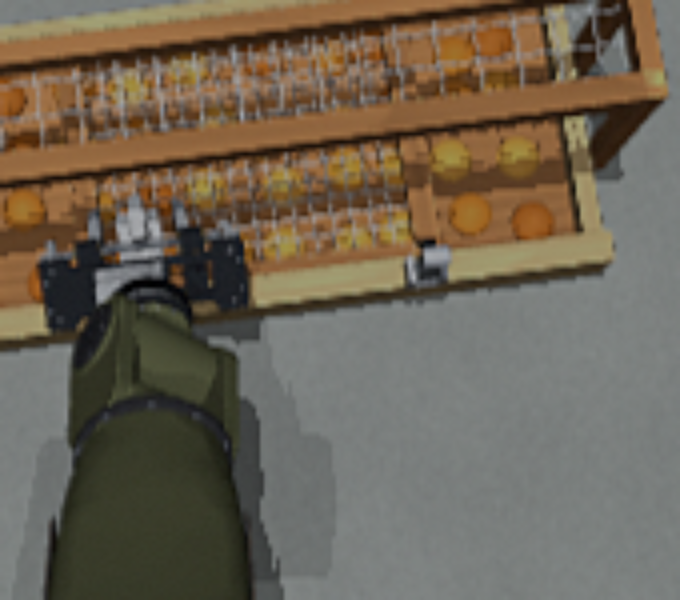

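```bash
python3 -m jog '-10 -1.4 12 0 0 0 0.3; -26 -3.6 31 0 0 0 0.3; -42 -5.8 50 0 0 0 0.3; -58 -8 70 0 0 0 0.3; -74 -10 89 0 0 0 0.3; -98 -10 94 0 0 0 1; -124 -10 94 0 0 0 1; -150 -10 94 0 0 0 1; -150 -10 94 0 0 0 1; -150 -10 94 0 0 0 1' 20|tail -2; python3 - <<'E'
from h import *
o=rep();print(o["qpos"].round(3))
print("turn",turn(o,tool(40)*np.array([-1,1,-1])))
piv=np.array([-.14,-.12,.094]);n=np.array([.766,0,.643])
for p in([-.23,-.12,.16],[-.19,-.12,.135]):print(p,((w(p)-o["ee_pos"])*1e3).round(1))
from station import *
for nm in("top","side"):
    c=camera(nm);cv2.imwrite(f"pics/{nm}5.png",cv2.resize(c["img"][130:310,230:450,::-1],None,fx=3.3,fy=3.3));np.savez(f"{nm}5.npz",**c)
    W=cloud(c);L=(W-O)@R3;x,y,z=L[...,0],L[...,1],L[...,2]
    g=(z>.1)&(z<.12)&(x>-.1)&(x<-.03)&(abs(y-.138)<.08);print(nm,"grip",np.nanmedian(L[g],0),np.percentile(y[g],[3,97]),g.sum())
E
```

```text
force: [-0.2, 0.6, 1.2]
grip_width: 0.0358
t 15.95 rack mm TCP [-200.4  149.   177.1] grasp [-212.7  148.9  191.6] d [ 0.646  0.002 -0.763] F rack [-0.08  0.58  1.17] w 0.0358
[ 0.009 -0.289  2.343  0.222  0.398  1.268]
turn [-0.1595289   0.2455255  -0.03096715]
[-0.23, -0.12, 0.16] [   7.7 -270.5  -17.1]
[-0.19, -0.12, 0.135] [  47.3 -265.   -42.1]
top grip [-0.06382502  0.13704085  0.11310668] [0.1299248  0.14272366] 39
side grip [-0.06312212  0.133936    0.11189043] [0.12855042 0.14297772] 74
```

View pics/side5.png

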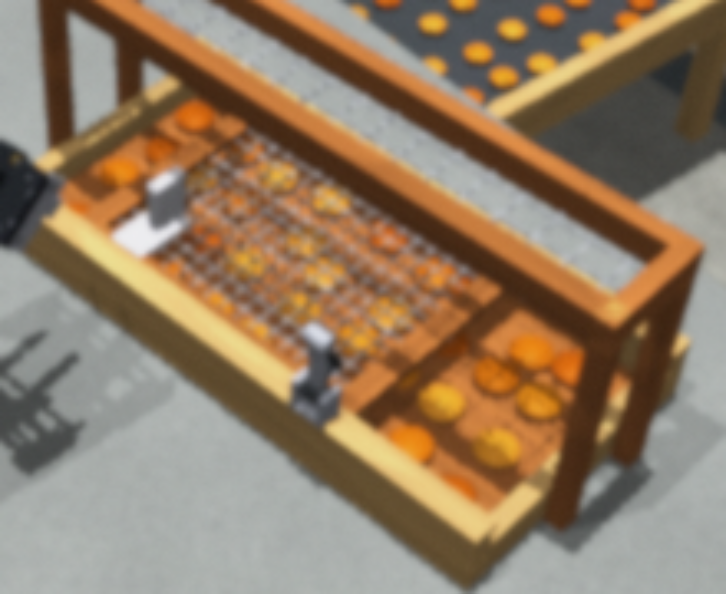

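The cover stayed put, with its grip at rack y ≈ 0.136 and its right frame under the clamp's swing. Now I go round to the robot side of the lever.

```bash
python3 -m jog '-6 -40 0 0 0 0 1; -6 -79 0 0 0 0 1; -4 -118 -5 0 0 0 1; -2 -157 -10 0 0 0 1; 0 -196 -14 0 0 0 1; 2 -234 -17 0 0 0 1; 4 -271 -17 0 0 0 1; 4 -271 -17 0 0 0 1; 4 -271 -17 0 0 0 1' 20|tail -2; python3 - <<'E'
from h import *
o=rep();print(o["qpos"].round(3))
print("turn",turn(o,tool(40)*np.array([-1,1,-1])))
n=np.array([.766,0,.643])
for p in([-.19,-.12,.135],):print(p,((w(p)-o["ee_pos"])*1e3).round(1))
for f in range(-20,86,10):
    a=np.radians(f);r=.042
    c=np.array([-.14,-.12,.094])+r*np.array([np.sin(a),0,np.cos(a)])+.004*np.array([-np.cos(a),0,np.sin(a)])
    t=c-(.008*n if f<45 else 0 if f<55 else -.008*n)
    print(f,(t*1e3).round(1),((w(t)-o["ee_pos"])*1e3).round(1))
E
```

```text
force: [0.8, 0.3, -0.5]
grip_width: 0.0004
t 16.8 rack mm TCP [-233.5 -126.7  159. ] grasp [-245.7 -126.7  173.5] d [ 0.645 -0.002 -0.764] F rack [ 0.87  0.16 -0.49] w 0.0004
[-8.420e-01 -1.000e-03  2.152e+00  8.810e-01  7.660e-01  9.000e-03]
turn [-0.15005014  0.15195075  0.29264226]
[-0.19, -0.12, 0.135] [ 42.1  12.6 -24. ]
-20 [-164.3 -120.   127. ] [ 67.6  16.2 -32. ]
-10 [-157.4 -120.   129.5] [ 74.5  17.1 -29.4]
0 [-150.1 -120.   130.9] [ 81.6  18.1 -28.1]
10 [-142.8 -120.   130.9] [ 88.9  19.1 -28. ]
20 [-135.5 -120.   129.7] [ 96.1  20.1 -29.3]
30 [-128.6 -120.   127.2] [103.   21.1 -31.7]
40 [-122.2 -120.   123.6] [109.3  21.9 -35.4]
50 [-110.4 -120.   124.1] [121.   23.6 -34.9]
60 [ -99.5 -120.   123.6] [131.8  25.1 -35.3]
70 [ -95.8 -120.   117.3] [135.5  25.6 -41.7]
80 [ -93.2 -120.   110.4] [138.   25.9 -48.6]
```

```bash
python3 -m jog '30 10 -30 0 0 0.2 1; 55 14 -32 0 0 0.3 1; 67 16 -32 0 0 0.3 1; 74 17 -30 0 0 0.3 1; 81 18 -28 0 0 0.3 1; 88 19 -28 0 0 0.3 1; 96 20 -29 0 0 0.3 1; 103 21 -32 0 0 0.3 1; 109 22 -35 0 0 0.3 1; 109 22 -35 0 0 0.3 1' 20|tail -2; python3 - <<'E'
from h import *
o=rep()
from station import *
for nm in("side",):
    c=camera(nm);cv2.imwrite(f"pics/{nm}6.png",cv2.resize(c["img"][130:310,230:450,::-1],None,fx=3.3,fy=3.3))
for t in([-110,-120,124],[-104,-120,122],[-98,-120,119],[-96,-120,113],[-96,-120,110]):print(t,((w(np.array(t)/1e3)-o["ee_pos"])*1e3).round(1))
E
```

```text
force: [0.1, 0.0, 0.3]
grip_width: 0.0005
t 17.63 rack mm TCP [-121.7 -119.9  123.7] grasp [-133.9 -119.9  138.2] d [ 0.645  0.002 -0.764] F rack [0.11 0.   0.29] w 0.0005
[-110, -120, 124] [11.6  1.5  0.3]
[-104, -120, 122] [17.5  2.3 -1.7]
[-98, -120, 119] [23.5  3.2 -4.7]
[-96, -120, 113] [ 25.4   3.4 -10.7]
[-96, -120, 110] [ 25.4   3.4 -13.7]
```

View pics/side6.png

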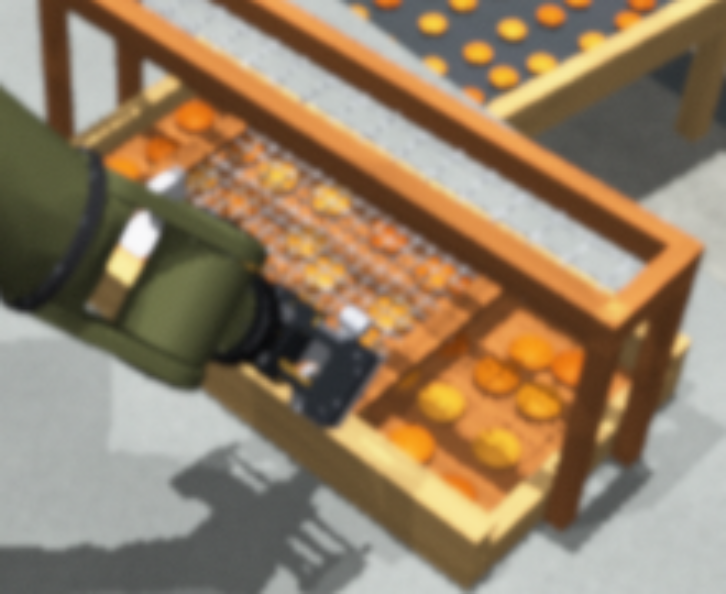

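```bash
python3 -m jog '6 1 0 0 0 0 1; 12 1.5 0 0 0 0 1; 17 2 -2 0 0 0 1; 21 3 -3 0 0 0 1; 24 3 -5 0 0 0 1; 25 3 -8 0 0 0 1; 25 3 -10 0 0 0 1; 25 3 -10 0 0 0 1' 20|tail -2; python3 -c "from h import *;rep()"
```

```text
force: [0.2, 0.3, 1.8]
grip_width: 0.0
t 18.35 rack mm TCP [ -96.7 -120.4  113.7] grasp [-108.9 -120.4  128.2] d [ 0.645  0.002 -0.764] F rack [0.23 0.29 1.81] w 0.0
```

```bash
python3 -m jog '0 0 -1 0 0 0 1; 0 0 -2 0 0 0 1; 0 0 -2 0 0 0 1' 20|tail -2; python3 -c "from h import *;rep()"
```

```text
force: [-2.6, 2.8, 11.8]
grip_width: 0.0006
t 18.6 rack mm TCP [ -96.2 -120.6  112.8] grasp [-108.5 -120.6  127.3] d [ 0.647  0.001 -0.763] F rack [-2.15  3.12 11.8 ] w 0.0006
```

That is firm contact, 11.8 N at the predicted end height. I'll retreat and check.

```bash
python3 -m jog '-6 -1 8 0 0 0 1; -20 -3 24 0 0 0 1; -36 -5 43 0 0 0 1; -52 -7 62 0 0 0 1; -68 -9 82 0 0 0 1; -90 -12 95 0 0 0 1; -120 -16 105 0 0 0 1; -150 -20 110 0 0 0 1; -180 -24 110 0 0 0 1; -180 -24 110 0 0 0 1' 20|tail -2; python3 - <<'E'
from h import *
o=rep()
from station import *
for nm in("top","side"):
    c=camera(nm);cv2.imwrite(f"pics/{nm}7.png",cv2.resize(c["img"][130:310,230:450,::-1],None,fx=3.3,fy=3.3))
    W=cloud(c);L=(W-O)@R3;x,y,z=L[...,0],L[...,1],L[...,2]
    g=(z>.1)&(z<.12)&(x>-.1)&(x<-.03)&(abs(y-.138)<.05);print(nm,"grip",np.nanmedian(L[g],0),g.sum())
    g=(z>.08)&(z<.18)&(x>-.16)&(x<-.055)&(abs(y+.12)<.02)
    for a,b in((-.16,-.13),(-.13,-.11),(-.11,-.09),(-.09,-.075),(-.075,-.055)):
        k=g&(x>=a)&(x<b);print(a,k.sum(),np.percentile(z[k],[5,50,95]).round(4) if k.sum() else "")
    print("x max",np.percentile(x[g],98))
E
```

```text
force: [0.5, -0.2, 0.0]
grip_width: 0.0007
t 19.43 rack mm TCP [-281.2 -119.6  222.9] grasp [-293.5 -119.6  237.4] d [ 0.647 -0.001 -0.763] F rack [ 0.44 -0.29  0.05] w 0.0007
top grip [-0.06292947  0.13650862  0.11256234] 39
-0.16 64 [0.0891 0.103  0.1075]
-0.13 27 [0.0896 0.103  0.1095]
-0.11 27 [0.0991 0.1085 0.1149]
-0.09 26 [0.1066 0.1166 0.1209]
-0.075 14 [0.1155 0.1189 0.1229]
x max -0.06924025625527039
side grip [-0.06373089  0.13375571  0.11160387] 72
-0.16 138 [0.0832 0.0999 0.1065]
-0.13 54 [0.087  0.1022 0.1077]
-0.11 37 [0.0972 0.1083 0.1134]
-0.09 56 [0.1085 0.1142 0.1226]
-0.075 17 [0.1072 0.1183 0.1222]
x max -0.07255342426274224
```

View pics/side7.png

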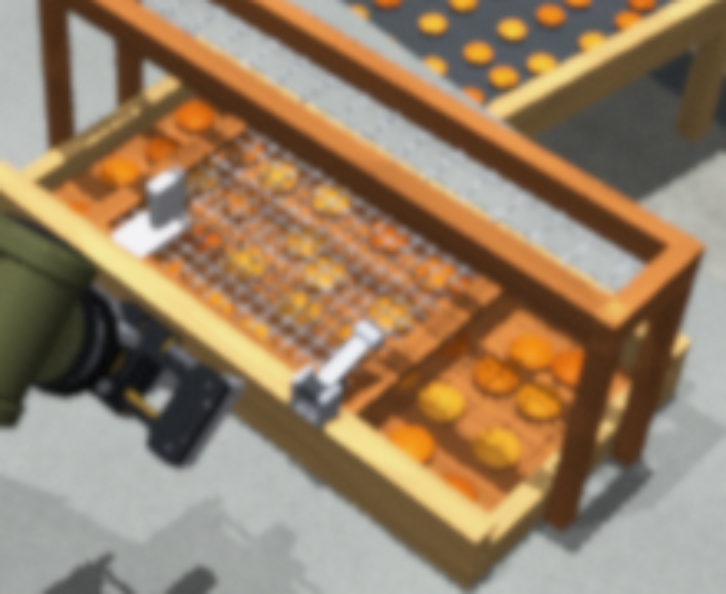

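View pics/top7.png

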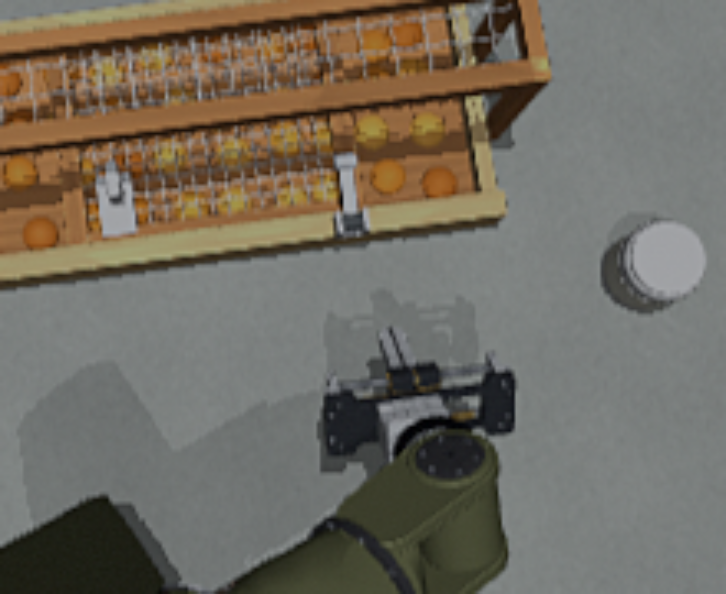

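```bash
python3 - <<'E'
from h import *
from station import *
c=camera("top");W=cloud(c)
for nm,(u,v) in dict(tin=(431,208),jar=(143,218),bowl=(188,250)).items():
    p=W[v-12:v+12,u-12:u+12].reshape(-1,3);print(nm,np.nanmedian(p[p[:,2]>.03],0).round(4))
print(hand_in())
E
```

```text
tin [ 0.4814 -0.5324  0.1085]
jar [0.4335 0.5028 0.097 ]
bowl [0.3607 0.3783 0.0376]
the job is handed in; nothing more can be done
None
```

The cover is backed off from its tight spot and released, and the clamp lever is fully over onto it. I handed the job in at about 19.5 s of the 64 s allowed.

- **Slide and bind:** The cover dragged about 3.2 N and bound after roughly 131 mm of travel. I pushed to at most 12.7 N, about 9.5 N over the drag, then backed it off 24.9 mm and let go. The force readings were noisy by 1–2 N.
- **Cover after release:** The cameras put the grip at rack y of about 134–137 mm, against 138 mm from the arm. It did not move while I swung the clamp.
- **Clamp:** I pushed it over with closed fingers until it met a firm stop at 11.8 N. Depth then showed the lever about 15° above level, with the top of its roll about 121 mm up (120 mm expected).
- **Bystanders:** The tin, jar and bowl were within about 2 mm of their first measured positions, which is within the camera error. The arm was clear of everything at hand-in.
- **One setback:** On the first approach the last joint ran to its limit. It read -2.553 against the stated -2.55, so I can't rule out a slight overrun of that range. I backed out and used the half-turned grasp instead, before touching the grip.

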